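# Scrape the used coupons off the tilted tray

## Robot

A 6-joint arm with a two-finger parallel gripper is mounted at the origin on the work surface. World frame = base frame: x ahead of the robot, y to its left, z up, the work surface at z = 0. Lengths are in m, angles in rad, forces in N, time in s.
With the tool pointing down it reaches from about 0.375 to 0.9 m from the base axis. Payload 3.1 kg.
Tool frame: the origin (TCP) lies between the finger pads; the fingertips stand 25 mm ahead of it and the grasp point (between the pads) lies 6 mm ahead of it; z points along the fingers, y is the direction in which the jaws open and shut (so a half turn about z gives the same grasp; the last joint's range is limited). The gripper opens to 87 mm and grips with 3 to 60 N. Pads are 19 mm wide; open, the fingers measure 117 mm over their backs; the gripper's body (75 mm by 190 mm) begins 51 mm behind the grasp point.
Start: joints at [1.171, 0.527, 1.433, -0, 1.181, -0.178], TCP at [0.137, 0.61, 0.248] pointing down, gripper open.
Joint ranges: [-3.08, 3.08], [-0.75, 2.2], [0.22, 2.44], [-1.43, 4.57], [0, 2.65], [-2.85, 2.85]. Speed limits (rad/s): [2.79, 2.79, 3.14, 3.14, 3.14, 3.14].

## Interface

Orientations are given as a unit quaternion [w, x, y, z].
In Python, from cell import status, cams, bot gives the robot as it stands.
- The arm moves only by the shell command python3 -m pendant 'ROWS' [FORCE]. ROWS is JSON, a list of rows, each an object of numbers: "dx", "dy", "dz": the shift along the tool's x, y, z in mm; "ax", "ay", "az": the turn, a rotation vector about the tool's x, y, z in degrees; "hand": the finger opening in mm, from 0 to 87. In form: [{"dx": .., "dy": .., "dz": .., "ax": .., "ay": .., "az": .., "hand": ..}, ...]. A call has 1 to 5 rows; each row shifts and turns the commanded pose from where the row before left it, along the tool's axes as they then stand; what a row does not reach is not made up. A row lasts 1/10 s, in which the tool goes at most 50 mm and 8.59 degrees, less where a joint would pass 70% of its speed; a pose out of reach is approached as far as the arm can. A call is refused whole if a number of a shift passes 50 or a number of a turn 8.59, either way. A call with a gripper value outside its range is refused whole. The fingers move at their own pace and stop on an object; FORCE is the grip in N (left out, the last holds). Time passes only in rows, so rows that do not move let the fingers close. It gives the time, the measured TCP pose, the force and the opening at its end, in the units of the state.
- status.get_obs(): the state, without advancing time (a new reading comes with each control period).
- cams.read_camera(name): name is "side" or "top"; returns a dict with "color" (384x512x3 uint8, red, green, blue), "fov_y" (degrees; the focal length in pixels is half the picture's height over the tangent of half this angle, whatever the lens; pixels are square), "cx", "cy" (the principal point, pixels), "k1" (the pictures are not rectified: a ray, as slopes to the right and down, at radius r is drawn at 1 + k1 r^2 times it, then the intrinsics apply), "xyz" and "rotation" of the camera in the world. Camera axes: x right, y up, looking along -z (the intrinsics and any distortion apply to the point x, -y, -z); pixel columns grow to the right and rows downward; lengths in m; the calibration is good to about 2 mm. A picture is of the moment at which its call begins. There is no depth.
- bot.job_done(): hands the job in, once; it reports no verdict.
The state is a dict: "time_s": time; "qpos": joint angles; "joint_velocities": joint speeds; "effort": joint torques, N m; "position": TCP position; "orientation": TCP orientation; "force": force on the tool from outside, world axes, zero at the start; "wrist_torque": the same for the moment, N m; "opening": finger opening in m.
Only numpy, scipy, OpenCV 4.12 (cv2) and the standard library are available. Lean on these libraries where they do the work, as an engineer would, in place of code of your own. Each camera call takes 0.05 s, during which the arm holds its last target. There are 200 camera calls.

## Task

Two used steel coupons are stuck on the floor of the tilted sample tray. Take the wide scraper from its white rest, sweep both coupons down the tray with its edge so that they drop off the open lower end into the steel cup there, and hang the scraper back in its rest. Do not touch the coupons with the gripper.

Things in the scene. Friction and masses are not known exactly. Their poses are not given: they have to be found in the camera images.
- scraper: loose upright scraper: steel blade 80 wide (y), 4 thick (x), wooden grip bar on top 150 (y) x 22 (x) x 24 tall, z = 60 to 84 mm; 180 g. Origin: middle of the blade's lower edge; z up. It hangs by the bar's ends, edge 12 mm above the bench, on the two posts (72 mm high) of a fixed white rest, with 11 mm play each way in x (14 mm lips), 14 in y; its start pose is its place. Grip mid-bar across x.
- tray: fixed metal tray tilted 20 degrees, and fixed steel cup under its open lower end. Origin: centre of the cup's mouth (104 mm inside, rim 70 mm above the bench, 62 deep). x: downhill along the floor, y: level across, z: square to the floor. Floor top is the plane z = 0, x from -204 mm (end wall) to -34 mm (open lip over the cup), y -52 to 52 mm; walls 12 mm high.
- coupon_a: one loose used dark steel test coupon, a square plate 18 x 18 x 6 mm, 15 g, lying stuck by friction on the floor of the tilted tray. Origin at the centre of its 18 x 18 underside, z along its thickness. It does not slide by itself but moves at a push of well under 1 N.
- coupon_b: the other loose used dark steel test coupon, a square plate 18 x 18 x 6 mm, 15 g, lying stuck by friction on the floor of the tilted tray. Origin at the centre of its 18 x 18 underside, z along its thickness. It does not slide by itself but moves at a push of well under 1 N.
Not all that is in view belongs to the job. Of the things like the scraper, leave any that is turquoise; of the rest the smaller one is meant.

How it is judged:
By the outcome, as a careful person would: the job done as asked, in the order asked, and still so for the second after the job is handed in, with the robot touching nothing.
It also fails if it takes over 48 s, if anything falls off the work surface, if the arm or the gripper's body presses on something with over 40 N, if the wrist force passes 120 N, or if a joint passes its speed limit or range.

## Working session

There is one attempt and no reset: what is moved stays moved. The work goes in short steps, Python scripts to look and compute and a shell command to move; the robot and the scene stay as the last step left them, time stands still between calls to the robot, and variables do not carry over. Pictures are saved under pics/ and viewed, about 8 in all and at most 12, crops included, and the job is handed in when it is done.

```bash
mkdir -p pics; ls
cat > h.py <<'E'
import numpy as np, cv2
from cell import status, cams, bot
def shot(n):
    c=cams.read_camera(n); return c
def f(c): return c["color"].shape[0]/2/np.tan(np.radians(c["fov_y"])/2)
def R(c):
    r=np.array(c["rotation"],float)
    if r.size==4:
        from scipy.spatial.transform import Rotation as Q
        return Q.from_quat(r,scalar_first=True).as_matrix()
    return r.reshape(3,3)
def ray(c,p):
    F=f(c);K=np.array([[F,0,c["cx"]],[0,F,c["cy"]],[0,0,1]])
    u=cv2.undistortPoints(np.array([[p]],float),K,np.array([c["k1"],0,0,0,0.]),None,None)[0,0]
    d=R(c)@np.array([u[0],-u[1],-1]);return np.array(c["xyz"]),d/np.linalg.norm(d)
def onz(c,p,z):
    o,d=ray(c,p);return o+d*(z-o[2])/d[2]
def onplane(c,p,p0,n):
    o,d=ray(c,p);return o+d*(np.dot(np.subtract(p0,o),n)/np.dot(d,n))
def two(c1,p1,c2,p2):
    o1,d1=ray(c1,p1);o2,d2=ray(c2,p2)
    s=np.linalg.lstsq(np.c_[d1,-d2],o2-o1,rcond=None)[0]
    a=o1+s[0]*d1;b=o2+s[1]*d2;return (a+b)/2,np.linalg.norm(a-b)
def proj(c,X):
    v=R(c).T@(np.array(X)-np.array(c["xyz"]));x,y=v[0]/-v[2],-v[1]/-v[2]
    k=1+c["k1"]*(x*x+y*y);return c["cx"]+f(c)*x*k,c["cy"]+f(c)*y*k
E
python3 - <<'E'
from h import *
import pickle
C={}
for n in("top","side"):
    c=C[n]=shot(n);print(n,{k:c[k] for k in c if k!="color"})
    cv2.imwrite(f"pics/{n}0.png",cv2.resize(c["color"][:,:,::-1],(800,600),interpolation=cv2.INTER_CUBIC))
pickle.dump(C,open("c0.pkl","wb"));print(status.get_obs())
E
```

```text
pics
top {'fov_y': 47.88528701612149, 'cx': 259.1009145977683, 'cy': 196.9237134738172, 'k1': -0.03878627741608667, 'xyz': array([ 0.43632824, -0.01912697,  0.9540114 ]), 'rotation': array([ 0.71015156,  0.04762613, -0.03742321, -0.70143853])}
side {'fov_y': 50.30813950927791, 'cx': 263.57475218123864, 'cy': 191.5986042106212, 'k1': 0.002246624991709134, 'xyz': array([0.46233374, 0.79951051, 0.73832649]), 'rotation': array([-0.06072593, -0.02575586,  0.44117651,  0.8949929 ])}
{'time_s': 0.1, 'qpos': array([ 1.17051051e+00,  5.28387035e-01,  1.43375691e+00, -6.36091742e-05,
        1.18140469e+00, -1.78518218e-01]), 'joint_velocities': array([-1.96580342e-05, -1.17866395e-03, -2.24882210e-03, -9.29810871e-04,
        2.77314136e-03, -3.83184846e-04]), 'effort': array([-2.11912365e-06, -4.40986240e+01, -1.77149677e+01,  6.34823972e-02,
        5.33657754e-02, -3.14387364e-05]), 'position': array([0.13722984, 0.60912622, 0.24666643]), 'orientation': array([-2.50909053e-04,  1.10644632e-01,  9.93859551e-01, -9.45713082e-04]), 'force': array([-0.57527881,  0.33871429,  0.01541449]), 'wrist_torque': array([0.01093432, 0.01651505, 0.00908699]), 'opening': 0.08684025646778461}
```

View pics/top0.png

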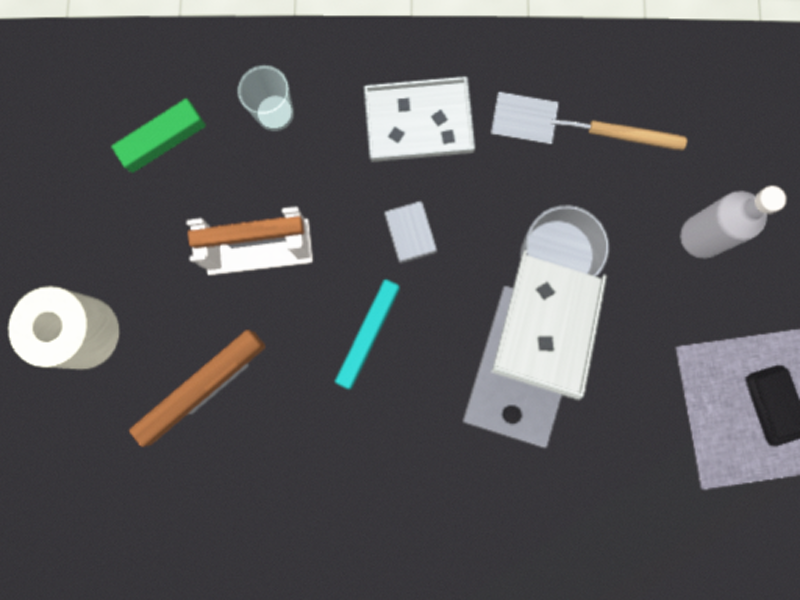

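View pics/side0.png

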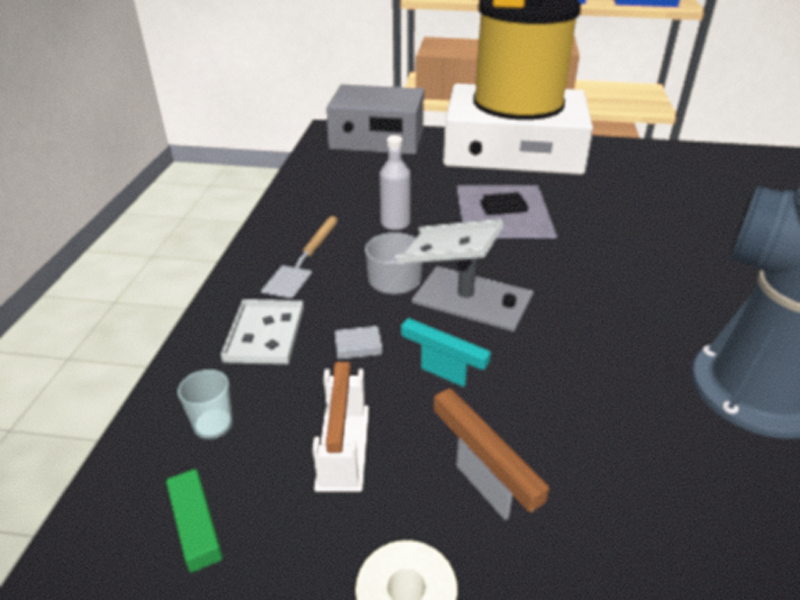

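Scraper candidates (800×600 top view):
- Turquoise (367,333): excluded by its colour.
- Wooden bar (197,388): the large one, standing on the bench.
- Wooden bar in the white rest (245,232): shorter, and hanging in the rest, so this is the one meant.

The tray to use is the tilted one at (550,325), with coupons at (545,290) and (545,343). The flat tray with four coupons at (420,120) is a decoy.

```bash
cat > m.py <<'E'
from h import *
import pickle
C=pickle.load(open("c0.pkl","rb"));t=C["top"];s=C["side"]
hsv=cv2.cvtColor(t["color"],cv2.COLOR_RGB2HSV)
m=cv2.inRange(hsv,(3,90,60),(18,255,255))
for k in cv2.findContours(m,0,2)[0]:
    if cv2.contourArea(k)<150: continue
    r=cv2.minAreaRect(k);b=cv2.boxPoints(r)
    P=np.array([onz(t,q,.096)[:2] for q in b]);print("bar",np.round(r[0],1),np.round(np.array(r[0])*1.5625),"rect",np.round(r[1],1));print(P.round(4).tolist(),P.mean(0).round(4),"sides",np.linalg.norm(np.diff(P,axis=0),axis=1).round(4))
hs=cv2.cvtColor(s["color"],cv2.COLOR_RGB2HSV)
m=cv2.inRange(hs,(3,90,60),(18,255,255))
for k in cv2.findContours(m,0,2)[0]:
    if cv2.contourArea(k)>150 : print("side bar",cv2.boxPoints(cv2.minAreaRect(k)).round(1).tolist())
g=cv2.cvtColor(t["color"],cv2.COLOR_RGB2GRAY)
x0,y0,x1,y1=290,125,400,290
m=(g[y0:y1,x0:x1]>195).astype(np.uint8)*255
k=max(cv2.findContours(m,0,2)[0],key=cv2.contourArea);r=cv2.minAreaRect(k)
print("tray",(cv2.approxPolyDP(cv2.convexHull(k),4,True)[:,0]+[x0,y0]).tolist(),r)
d=(g[y0:y1,x0:x1]<130).astype(np.uint8)*255
for k in cv2.findContours(d,1,2)[0]:
    a=cv2.contourArea(k)
    if 30<a<250: M=cv2.moments(k);print("dark",M["m10"]/a+x0,M["m01"]/a+y0,a)
def crop(c,a,n,z):
    i=c["color"][a[1]:a[3],a[0]:a[2],::-1];return cv2.resize(i,None,fx=z,fy=z,interpolation=cv2.INTER_CUBIC)
A=crop(t,(300,125,400,275),0,4);B=crop(t,(100,115,210,190),0,3.6)
o=np.zeros((600,800,3),np.uint8);o[:600,:400]=A;o[:270,400:796]=B;D=crop(s,(190,220,260,320),0,3.2);o[275:595,400:624]=D[:320,:224]
cv2.imwrite("pics/crop1.png",o)
E
python3 m.py
```

```text
bar [125.4 248.3] [196. 388.] rect [ 17.3 103.2]
[[0.3799, 0.3462], [0.5148, 0.1939], [0.4887, 0.1703], [0.3546, 0.3222]] [0.4345 0.2581] sides [0.2035 0.0351 0.2026]
bar [156.5 147.9] [245. 231.] rect [12.8 73.9]
[[0.6409, 0.282], [0.662, 0.1319], [0.6356, 0.1276], [0.6145, 0.2772]] [0.6383 0.2047] sides [0.1516 0.0267 0.151 ]
bar [408.2  86. ] [638. 134.] rect [62.4  9.3]
[[0.7758, -0.246], [0.7957, -0.2499], [0.7735, -0.377], [0.7537, -0.3726]] [ 0.7747 -0.3114] sides [0.0203 0.129  0.0203]
side bar [[272.6000061035156, 258.0], [287.8999938964844, 243.5], [354.79998779296875, 314.70001220703125], [339.5, 329.1000061035156]]
side bar [[208.3000030517578, 287.8999938964844], [213.3000030517578, 230.1999969482422], [224.60000610351562, 231.1999969482422], [219.60000610351562, 288.79998779296875]]
side bar [[193.1999969482422, 159.1999969482422], [211.3000030517578, 136.60000610351562], [216.39999389648438, 140.6999969482422], [198.39999389648438, 163.3000030517578]]
side bar [[378.3999938964844, 86.4000015258789], [379.0, 75.5999984741211], [407.6000061035156, 77.4000015258789], [406.8999938964844, 88.19999694824219]]
side bar [[263.29998779296875, 67.69999694824219], [264.79998779296875, 23.600000381469727], [306.1000061035156, 25.0], [304.6000061035156, 69.19999694824219]]
tray [[350, 143], [371, 148], [386, 177], [372, 253], [316, 237], [338, 151]] ((66.43097686767578, 70.76460266113281), (59.44535827636719, 104.9233627319336), 14.620875358581543)
dark 327.2213001383126 264.88520055325034 120.5
dark 348.8679245283019 219.5754716981132 53.0
dark 348.578431372549 185.7483660130719 51.0
dark 359.91580161476355 137.99307958477507 144.5
```

View pics/crop1.png

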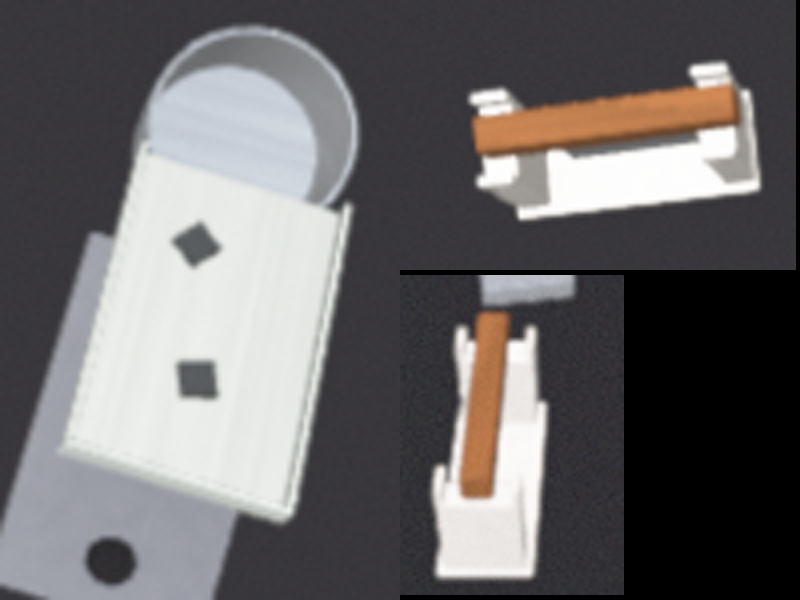

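The crop confirms the scraper: it is in the white rest, with its bar spanning both posts. The crop also shows the cup rim, the tray lip and both coupons clearly, so next I fit the tray pose.

```bash
cat > m2.py <<'E'
from h import *
import pickle
from scipy.optimize import least_squares as LS
C=pickle.load(open("c0.pkl","rb"));t=C["top"];s=C["side"]
cr=lambda p:(300+p[0]/4-.375,125+p[1]/4-.375)
rim=np.array([onz(t,cr(p),.07)[:2] for p in [(152,100),(165,72),(200,38),(250,26),(300,38),(340,80),(357,130),(351,172)]])
q=LS(lambda v:np.hypot(*(rim-v[:2]).T)-v[2],[.6,-.2,.054]).x;print("cup",q.round(4))
def Rt(yaw):
    from scipy.spatial.transform import Rotation as Q
    return (Q.from_euler('z',yaw)*Q.from_euler('y',np.radians(20))).as_matrix()
pts=[((145,148),(-34,53.5,12)),((348,206),(-34,-53.5,12)),((338,212),(-34,-52,0)),((62,450),(-206,53.5,12)),((292,520),(-206,-53.5,12))]
fun=lambda v:np.concatenate([(np.array(proj(t,np.r_[v[:2],.07]+Rt(v[2])@(np.array(b)/1000)))-cr(a)) for a,b in pts])
r=LS(fun,[q[0],q[1],-.2]);v=r.x;print("tray",v.round(4),np.degrees(v[2]),r.fun.round(1))
for dr,name in ((q,"cup"),):
  w=LS(lambda y:fun(np.r_[q[:2],y]),[-.2]);print("yaw w cup",np.degrees(w.x),w.fun.round(1))
o=np.r_[v[:2],.07]
for p in ((348.87,219.57),(348.58,185.75)):
  P=onplane(t,p,o+Rt(v[2])@[0,0,.003],Rt(v[2])[:,2]);print("coupon",P.round(4),((P-o)@Rt(v[2])*1000).round(1))
print("scraper side check",proj(s,[.6405,.2047,.096]), "bar side centre ~ (216,259)")
E
python3 m2.py
```

```text
cup [ 0.6298 -0.2204  0.0546]
tray [ 0.6269 -0.2188 -0.2869] -16.43950625070238 [-0.4 -0.6 -0.2  0.3 -0.5  1.4  1.3 -0.3 -0.3 -0.7]
yaw w cup [-16.7202064] [ 0.3 -2.1  0.5 -1.   0.2  0.1  1.8 -2.1 -0.  -2.2]
coupon [ 0.4949 -0.1795  0.1233] [-147.6    0.3    3. ]
coupon [ 0.5642 -0.1845  0.0986] [-75.4  15.2   3. ]
scraper side check (np.float64(215.43819581074075), np.float64(254.5657310958673)) bar side centre ~ (216,259)
```

```bash
cat > go.py <<'E'
import sys,numpy as np
from cell import status
from scipy.spatial.transform import Rotation as Q
def err(pos,yaw,tilt=0,flip=True):
    # tool: y axis along scraper x (yaw), z = -scraper z, scraper tilted about its y
    S=(Q.from_euler('z',np.radians(yaw))*Q.from_euler('y',np.radians(tilt))).as_matrix()
    T=np.c_[-S[:,1]*-1,S[:,0],-S[:,2]]
    o=status.get_obs();A=Q.from_quat(o["orientation"],scalar_first=True)
    d=A.as_matrix().T@(np.array(pos)-o["position"])*1000
    r=(A.inv()*Q.from_matrix(T)).as_rotvec(degrees=True)
    print("t",round(o["time_s"],2),"shift",d.round(1),"turn",r.round(2),"force",np.round(o["force"],1),"open",round(o["opening"]*1000,1),"pos",o["position"].round(4),"q",o["qpos"].round(2))
def onscr(e,yaw,tilt,h=.066):  # edge point -> TCP (h = edge to TCP along scraper z)
    S=(Q.from_euler('z',np.radians(yaw))*Q.from_euler('y',np.radians(tilt))).as_matrix();return np.array(e)+S@[0,0,h]
E
python3 -m pendant '[{"az":7.7},{"az":7.7},{"az":7.7},{"az":7.7},{"az":7.7}]'
python3 -m pendant '[{"az":7.7},{"az":7.7},{"az":7.7},{"az":7.7},{}]'
python3 -c "
from go import *
err([.6405,.2047,.248],8)"
```

```text
t 0.1 shift [-579.9 -283.8   -1. ] turn [-1.10e-01  5.00e-02  6.93e+01] force [-0.6  0.3  0. ] open 86.8 pos [0.1372 0.6091 0.2467] q [ 1.17  0.53  1.43 -0.    1.18 -0.18]schema error: expected keys dx, dy, dz, ax, ay, az, hand
schema error: expected keys dx, dy, dz, ax, ay, az, hand
```

```bash
python3 -m pendant '[{"dx":0,"dy":0,"dz":0,"ax":0,"ay":0,"az":7.7,"hand":87},{"dx":0,"dy":0,"dz":0,"ax":0,"ay":0,"az":7.7,"hand":87},{"dx":0,"dy":0,"dz":0,"ax":0,"ay":0,"az":7.7,"hand":87},{"dx":0,"dy":0,"dz":0,"ax":0,"ay":0,"az":7.7,"hand":87},{"dx":0,"dy":0,"dz":0,"ax":0,"ay":0,"az":7.7,"hand":87}]'
python3 -m pendant '[{"dx":0,"dy":0,"dz":0,"ax":0,"ay":0,"az":7.7,"hand":87},{"dx":0,"dy":0,"dz":0,"ax":0,"ay":0,"az":7.7,"hand":87},{"dx":0,"dy":0,"dz":0,"ax":0,"ay":0,"az":7.7,"hand":87},{"dx":0,"dy":0,"dz":0,"ax":0,"ay":0,"az":7.7,"hand":87},{"dx":0,"dy":0,"dz":0,"ax":0,"ay":0,"az":0,"hand":87}]'
python3 -c "
from go import *
err([.6405,.2047,.248],8)"
```

```text
time_s: 0.6
position: [0.1373, 0.6093, 0.2469]
orientation: [0.0, 0.435, 0.901, -0.001]
force: [0.6, -0.4, 0.6]
opening: 0.0877
time_s: 1.1
position: [0.1373, 0.6094, 0.247]
orientation: [0.0, 0.656, 0.755, -0.001]
force: [0.3, 0.2, -1.1]
opening: 0.087
t 1.1 shift [-470.8  441.9   -0.8] turn [-0.03  0.06  0.01] force [ 0.3  0.2 -1.1] open 87.0 pos [0.1373 0.6094 0.247 ] q [ 1.17  0.53  1.43 -0.    1.18  1.03]
```

```bash
python3 -m pendant '[{"dx":-31.4,"dy":29.5,"dz":0,"ax":0,"ay":0,"az":0,"hand":87},{"dx":-31.4,"dy":29.5,"dz":0,"ax":0,"ay":0,"az":0,"hand":87},{"dx":-31.4,"dy":29.5,"dz":0,"ax":0,"ay":0,"az":0,"hand":87},{"dx":-31.4,"dy":29.5,"dz":0,"ax":0,"ay":0,"az":0,"hand":87},{"dx":-31.4,"dy":29.5,"dz":0,"ax":0,"ay":0,"az":0,"hand":87}]'
python3 -m pendant '[{"dx":-31.4,"dy":29.5,"dz":0,"ax":0,"ay":0,"az":0,"hand":87},{"dx":-31.4,"dy":29.5,"dz":0,"ax":0,"ay":0,"az":0,"hand":87},{"dx":-31.4,"dy":29.5,"dz":0,"ax":0,"ay":0,"az":0,"hand":87},{"dx":-31.4,"dy":29.5,"dz":0,"ax":0,"ay":0,"az":0,"hand":87},{"dx":-31.4,"dy":29.5,"dz":0,"ax":0,"ay":0,"az":0,"hand":87}]' >/dev/null
python3 -m pendant '[{"dx":-31.4,"dy":29.5,"dz":0,"ax":0,"ay":0,"az":0,"hand":87},{"dx":-31.4,"dy":29.5,"dz":0,"ax":0,"ay":0,"az":0,"hand":87},{"dx":-31.4,"dy":29.5,"dz":0,"ax":0,"ay":0,"az":0,"hand":87},{"dx":-31.4,"dy":29.5,"dz":0,"ax":0,"ay":0,"az":0,"hand":87},{"dx":-31.4,"dy":29.5,"dz":0,"ax":0,"ay":0,"az":0,"hand":87}]' >/dev/null
python3 -c "
from go import *
err([.6405,.2047,.090],8)"
```

```text
time_s: 1.6
position: [0.3063, 0.4735, 0.2474]
orientation: [0.0, 0.655, 0.756, -0.0]
force: [0.4, 0.6, -0.3]
opening: 0.087
t 2.6 shift [  1.5  -1.3 157.2] turn [-0.04 -0.01  0.17] force [0.9 0.4 0.1] open 86.8 pos [0.6421 0.2034 0.2472] q [ 0.14  0.6   1.3   0.    1.25 -0.  ]
```

```bash
python3 -m pendant '[{"dx":1.5,"dy":-1.3,"dz":25,"ax":0,"ay":0,"az":0,"hand":87},{"dx":0,"dy":0,"dz":25,"ax":0,"ay":0,"az":0,"hand":87},{"dx":0,"dy":0,"dz":25,"ax":0,"ay":0,"az":0,"hand":87},{"dx":0,"dy":0,"dz":25,"ax":0,"ay":0,"az":0,"hand":87},{"dx":0,"dy":0,"dz":20,"ax":0,"ay":0,"az":0,"hand":87}]' >/dev/null
python3 -m pendant '[{"dx":0,"dy":0,"dz":20,"ax":0,"ay":0,"az":0,"hand":87},{"dx":0,"dy":0,"dz":12,"ax":0,"ay":0,"az":0,"hand":87},{"dx":0,"dy":0,"dz":5,"ax":0,"ay":0,"az":0,"hand":87},{"dx":0,"dy":0,"dz":0,"ax":0,"ay":0,"az":0,"hand":87},{"dx":0,"dy":0,"dz":0,"ax":0,"ay":0,"az":0,"hand":87}]'
python3 - <<'E'
from go import *
from h import *
err([.6405,.2047,.090],8)
i=[cv2.resize(cams.read_camera(n)["color"][a[1]:a[3],a[0]:a[2],::-1],(400,400),interpolation=cv2.INTER_CUBIC) for n,a in (("top",(90,70,220,200)),("side",(150,200,280,330)))]
cv2.imwrite("pics/g.png",np.hstack(i))
E
```

```text
time_s: 3.6
position: [0.6403, 0.2062, 0.0914]
orientation: [0.001, 0.656, 0.755, 0.001]
force: [-0.2, -0.1, -0.1]
opening: 0.0874
t 3.6 shift [-1.5 -0.   1.4] turn [ 0.09 -0.    0.02] force [-0.2 -0.1 -0.1] open 87.4 pos [0.6403 0.2062 0.0914] q [0.15 0.78 1.42 0.   0.94 0.01]
```

View pics/g.png

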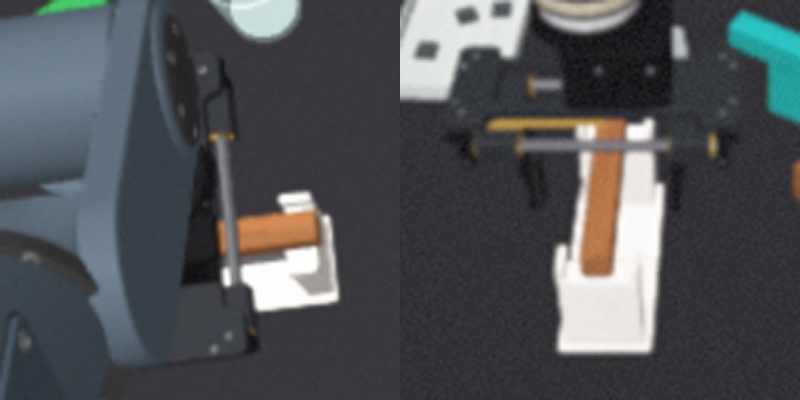

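The fingers straddle the bar at mid-span: side crop fingers at about x=535 and 675, bar at about 605. Closing.

```bash
python3 -m pendant '[{"dx":-1,"dy":0,"dz":1,"ax":0,"ay":0,"az":0,"hand":15},{"dx":0,"dy":0,"dz":0,"ax":0,"ay":0,"az":0,"hand":15},{"dx":0,"dy":0,"dz":0,"ax":0,"ay":0,"az":0,"hand":15},{"dx":0,"dy":0,"dz":0,"ax":0,"ay":0,"az":0,"hand":15},{"dx":0,"dy":0,"dz":0,"ax":0,"ay":0,"az":0,"hand":15}]' 40
python3 -m pendant '[{"dx":0,"dy":0,"dz":0,"ax":0,"ay":0,"az":0,"hand":15},{"dx":0,"dy":0,"dz":0,"ax":0,"ay":0,"az":0,"hand":15},{"dx":0,"dy":0,"dz":0,"ax":0,"ay":0,"az":0,"hand":15},{"dx":0,"dy":0,"dz":0,"ax":0,"ay":0,"az":0,"hand":15},{"dx":0,"dy":0,"dz":0,"ax":0,"ay":0,"az":0,"hand":15}]' 40
python3 -c "
from go import *
err([.6405,.2047,.090],8)"
```

```text
time_s: 4.2
position: [0.6398, 0.2051, 0.0896]
orientation: [0.0, 0.656, 0.755, 0.0]
force: [0.8, 0.4, 0.7]
opening: 0.0549
time_s: 4.7
position: [0.6399, 0.2051, 0.0896]
orientation: [0.0, 0.656, 0.755, 0.0]
force: [0.3, 0.3, -0.3]
opening: 0.0216
t 4.7 shift [-0.5  0.5 -0.4] turn [ 0.02 -0.   -0.01] force [ 0.3  0.3 -0.3] open 21.6 pos [0.6399 0.2051 0.0896] q [0.14 0.78 1.42 0.   0.94 0.  ]
```

```bash
python3 -m pendant '[{"dx":0,"dy":0,"dz":-8,"ax":0,"ay":0,"az":0,"hand":15},{"dx":0,"dy":0,"dz":-20,"ax":0,"ay":0,"az":0,"hand":15},{"dx":0,"dy":0,"dz":-40,"ax":0,"ay":0,"az":0,"hand":15},{"dx":0,"dy":0,"dz":-50,"ax":0,"ay":0,"az":0,"hand":15},{"dx":0,"dy":0,"dz":-45,"ax":0,"ay":0,"az":0,"hand":15}]' 40
cat > tr.py <<'E'
from go import *
import sys
O=np.array([.628,-.2195,.07]);Y=-16.5
S=(Q.from_euler('z',np.radians(Y))*Q.from_euler('y',np.radians(20))).as_matrix()
H=.0776
def tgt(x,y,z): return O+S@(np.array([x,y,z])/1000)+S@[0,0,H]
if __name__=="__main__":
    x,y,z=map(float,sys.argv[1:4]);err(tgt(x,y,z),Y,20);o=status.get_obs()
    T=Q.from_quat(o["orientation"],scalar_first=True).as_matrix()
    print("edge in tray",((o["position"]+T@[0,0,H]-O)@S*1000).round(1),"force in tray",(np.array(o["force"])@S).round(1))
E
python3 tr.py -176 0 60
python3 -c "
from go import *
err([.52,-.17,.25],-16.5,0)"
```

```text
time_s: 5.2
position: [0.6393, 0.205, 0.2544]
orientation: [-0.0, 0.656, 0.755, -0.0]
force: [0.3, -0.0, -3.0]
opening: 0.0217
t 5.2 shift [-369.8 -177.9   -5. ] turn [19.65  4.28 24.24] force [ 0.3 -0.  -3. ] open 21.7 pos [0.6393 0.205  0.2544] q [0.14 0.59 1.3  0.   1.26 0.  ]
edge in tray [-139.7  410.3   62.8] force in tray [ 1.3  0.1 -2.7]
t 5.2 shift [-354.8 -170.3    4.5] turn [-4.000e-02  1.000e-02  2.449e+01] force [ 0.3 -0.  -3. ] open 21.7 pos [0.6393 0.205  0.2544] q [0.14 0.59 1.3  0.   1.26 0.  ]
```

```bash
python3 -m pendant '[{"dx":-36.5,"dy":-18,"dz":-3,"ax":0,"ay":0,"az":0,"hand":15},{"dx":-36.5,"dy":-18,"dz":-3,"ax":0,"ay":0,"az":0,"hand":15},{"dx":-36.5,"dy":-18,"dz":-3,"ax":0,"ay":0,"az":0,"hand":15},{"dx":-36.5,"dy":-18,"dz":-3,"ax":0,"ay":0,"az":0,"hand":15},{"dx":-36.5,"dy":-18,"dz":-3,"ax":0,"ay":0,"az":0,"hand":15}]' 40 >/dev/null
python3 -m pendant '[{"dx":-36.5,"dy":-18,"dz":-3,"ax":0,"ay":0,"az":0,"hand":15},{"dx":-36.5,"dy":-18,"dz":-3,"ax":0,"ay":0,"az":0,"hand":15},{"dx":-36.5,"dy":-18,"dz":-3,"ax":0,"ay":0,"az":0,"hand":15},{"dx":-36.5,"dy":-18,"dz":-3,"ax":0,"ay":0,"az":0,"hand":15},{"dx":-36.5,"dy":-18,"dz":-3,"ax":0,"ay":0,"az":0,"hand":15}]' 40 >/dev/null
python3 -m pendant '[{"dx":0,"dy":0,"dz":0,"ax":0,"ay":0,"az":6.1,"hand":15},{"dx":0,"dy":0,"dz":0,"ax":0,"ay":0,"az":6.1,"hand":15},{"dx":0,"dy":0,"dz":0,"ax":0,"ay":0,"az":6.1,"hand":15},{"dx":0,"dy":0,"dz":0,"ax":0,"ay":0,"az":6.1,"hand":15},{"dx":0,"dy":0,"dz":0,"ax":5,"ay":0,"az":0,"hand":15}]' 40 >/dev/null
python3 -m pendant '[{"dx":0,"dy":0,"dz":0,"ax":5,"ay":0,"az":0,"hand":15},{"dx":0,"dy":0,"dz":0,"ax":5,"ay":0,"az":0,"hand":15},{"dx":0,"dy":0,"dz":0,"ax":5,"ay":0,"az":0,"hand":15},{"dx":0,"dy":0,"dz":0,"ax":0,"ay":0,"az":0,"hand":15},{"dx":0,"dy":0,"dz":0,"ax":0,"ay":0,"az":0,"hand":15}]' 40
python3 tr.py -176 0 30
```

```text
time_s: 7.2
position: [0.5122, -0.1812, 0.2822]
orientation: [-0.139, 0.789, 0.59, -0.104]
force: [-0.3, 0.4, -1.7]
opening: 0.0216
t 7.2 shift [-3.8 11.1 50.1] turn [0.04 0.02 0.1 ] force [-0.3  0.4 -1.7] open 21.6 pos [ 0.5122 -0.1812  0.2822] q [-0.51  0.53  1.38 -0.07  1.58 -0.21]
edge in tray [-187.1    3.8   80.1] force in tray [ 0.2  0.3 -1.7]
```

```bash
python3 -m pendant '[{"dx":-3.8,"dy":10,"dz":0,"ax":0,"ay":0,"az":0.1,"hand":15},{"dx":0,"dy":0,"dz":25,"ax":0,"ay":0,"az":0,"hand":15},{"dx":0,"dy":0,"dz":25,"ax":0,"ay":0,"az":0,"hand":15},{"dx":0,"dy":0,"dz":10,"ax":0,"ay":0,"az":0,"hand":15},{"dx":0,"dy":0,"dz":0,"ax":0,"ay":0,"az":0,"hand":15}]' 40 >/dev/null
python3 - <<'E'
import subprocess;print(subprocess.run("python3 tr.py -176 0 0",shell=True,capture_output=True,text=True).stdout)
from h import *
from tr import O,S
i=[]
for n,a in (("top",(290,120,420,270)),("side",(225,110,355,230))):
    c=cams.read_camera(n);im=c["color"][:,:,::-1].copy();k=cv2.resize(im[a[1]:a[3],a[0]:a[2]],(400,int(400*(a[3]-a[1])/(a[2]-a[0]))),interpolation=cv2.INTER_CUBIC);z=400/(a[2]-a[0])
    for P in [(-34,52,0),(-34,-52,0),(-204,-52,0),(-204,52,0)]:
        u=proj(c,O+S@(np.array(P)/1000));cv2.circle(k,(int((u[0]-a[0]+.5)*z),int((u[1]-a[1]+.5)*z)),3,(0,0,255),1)
    i.append(cv2.copyMakeBorder(k,0,470-k.shape[0],0,0,0))
cv2.imwrite("pics/t.png",np.hstack(i))
E
```

```text
t 7.7 shift [ 0.1  2.  19.4] turn [-0.14 -0.01 -0.02] force [-0.7  0.  -3.2] open 21.6 pos [ 0.4995 -0.1815  0.222 ] q [-0.52  0.58  1.47 -0.08  1.44 -0.2 ]
edge in tray [-1.781e+02 -1.000e-01  1.940e+01] force in tray [ 0.5 -0.2 -3.2]
```

View pics/t.png

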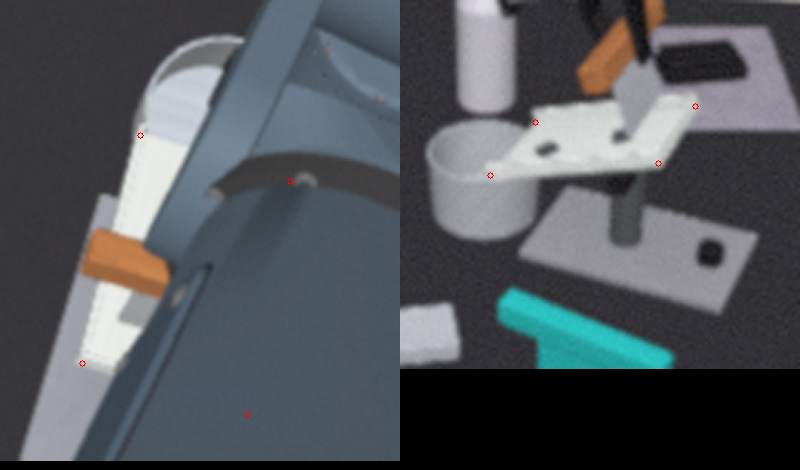

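The projected tray corners match the side view to about 1 px. The blade is upright over the floor, uphill of both coupons (side crop: coupons at 545,149 and 620,137; blade at 640,105). I'll lower it until it touches.

```bash
python3 -m pendant '[{"dx":0,"dy":0,"dz":8,"ax":0,"ay":0,"az":0,"hand":15},{"dx":0,"dy":0,"dz":5,"ax":0,"ay":0,"az":0,"hand":15},{"dx":0,"dy":0,"dz":2,"ax":0,"ay":0,"az":0,"hand":15},{"dx":0,"dy":0,"dz":0,"ax":0,"ay":0,"az":0,"hand":15},{"dx":0,"dy":0,"dz":0,"ax":0,"ay":0,"az":0,"hand":15}]' 40 >/dev/null
python3 tr.py -176 0 0
python3 -m pendant '[{"dx":0,"dy":0,"dz":1,"ax":0,"ay":0,"az":0,"hand":15},{"dx":0,"dy":0,"dz":0.5,"ax":0,"ay":0,"az":0,"hand":15},{"dx":0,"dy":0,"dz":0,"ax":0,"ay":0,"az":0,"hand":15}]' 40 >/dev/null
python3 tr.py -176 0 0
python3 -m pendant '[{"dx":0,"dy":0,"dz":1,"ax":0,"ay":0,"az":0,"hand":15},{"dx":0,"dy":0,"dz":0,"ax":0,"ay":0,"az":0,"hand":15},{"dx":0,"dy":0,"dz":0,"ax":0,"ay":0,"az":0,"hand":15}]' 40 >/dev/null
python3 tr.py -176 0 0
```

```text
t 8.3 shift [0.2 1.  5.6] turn [ 0.01  0.04 -0.01] force [ 0.3 -0.8 -2.1] open 21.8 pos [ 0.4957 -0.1805  0.2087] q [-0.52  0.59  1.49 -0.08  1.4  -0.2 ]
edge in tray [-177.    -0.2    5.6] force in tray [ 1.2 -0.7 -1.8]
t 8.6 shift [0.1 1.1 4. ] turn [-0.    0.03 -0.01] force [-0.6 -0.  -1.7] open 21.6 pos [ 0.4951 -0.1803  0.2072] q [-0.52  0.59  1.49 -0.08  1.4  -0.2 ]
edge in tray [-177.1   -0.2    4. ] force in tray [ 0.1 -0.2 -1.8]
t 8.9 shift [0.2 1.1 2.9] turn [-0.01  0.03 -0.01] force [ 0.5  0.1 -1.6] open 21.8 pos [ 0.4948 -0.1802  0.2063] q [-0.52  0.59  1.5  -0.08  1.4  -0.2 ]
edge in tray [-177.2   -0.2    2.9] force in tray [ 1.   0.2 -1.4]
```

```bash
for k in 1 2 3; do
python3 -m pendant '[{"dx":0,"dy":0,"dz":0.8,"ax":0,"ay":0,"az":0,"hand":15},{"dx":0,"dy":0,"dz":0,"ax":0,"ay":0,"az":0,"hand":15}]' 40 >/dev/null
python3 tr.py -176 0 0 | tail -1; done
```

```text
edge in tray [-177.2   -0.2    2.1] force in tray [ 1.1  0.5 -2.6]
edge in tray [-177.2   -0.2    1.2] force in tray [ 1.6 -0.5 -2.9]
edge in tray [-177.2   -0.2    0.5] force in tray [ 1.1 -0.2 -1.9]
```

```bash
for k in 1 2; do
python3 -m pendant '[{"dx":0,"dy":0,"dz":0.7,"ax":0,"ay":0,"az":0,"hand":15},{"dx":0,"dy":0,"dz":0,"ax":0,"ay":0,"az":0,"hand":15}]' 40 >/dev/null
python3 tr.py -176 0 0 | tail -1; done
```

```text
edge in tray [-177.    -0.4    0.3] force in tray [-0.6 -0.6  0.8]
edge in tray [-177.    -0.4    0.3] force in tray [-0.5  0.6  4.8]
```

Contact is at z≈0.3 mm with about 7 N net. I'll raise slightly and sweep downhill (tool +y).

```bash
python3 -m pendant '[{"dx":0,"dy":0,"dz":-1.6,"ax":0,"ay":0,"az":0,"hand":15},{"dx":0,"dy":4,"dz":0,"ax":0,"ay":0,"az":0,"hand":15},{"dx":0,"dy":7,"dz":0,"ax":0,"ay":0,"az":0,"hand":15},{"dx":0,"dy":7,"dz":0,"ax":0,"ay":0,"az":0,"hand":15},{"dx":0,"dy":7,"dz":0,"ax":0,"ay":0,"az":0,"hand":15}]' 40 >/dev/null
python3 tr.py -176 0 0 | tail -1
python3 -m pendant '[{"dx":0,"dy":7,"dz":0,"ax":0,"ay":0,"az":0,"hand":15},{"dx":0,"dy":7,"dz":0,"ax":0,"ay":0,"az":0,"hand":15},{"dx":0,"dy":7,"dz":0,"ax":0,"ay":0,"az":0,"hand":15},{"dx":0,"dy":7,"dz":0,"ax":0,"ay":0,"az":0,"hand":15},{"dx":0,"dy":7,"dz":0,"ax":0,"ay":0,"az":0,"hand":15}]' 40 >/dev/null
python3 tr.py -100 0 0
```

```text
edge in tray [-151.3   -0.2    0.4] force in tray [ 0.  -0.9 -0.9]
t 10.9 shift [ 0.2 16.5  0.7] turn [-0.01  0.03 -0.01] force [ 0.2 -0.5 -2.7] open 21.5 pos [ 0.5487 -0.1962  0.1834] q [-0.5   0.69  1.36 -0.07  1.44 -0.19]
edge in tray [-116.5   -0.2    0.7] force in tray [ 1.2 -0.4 -2.4]
```

```bash
python3 -m pendant '[{"dx":0,"dy":7,"dz":0,"ax":0,"ay":0,"az":0,"hand":15},{"dx":0,"dy":7,"dz":0,"ax":0,"ay":0,"az":0,"hand":15},{"dx":0,"dy":7,"dz":0,"ax":0,"ay":0,"az":0,"hand":15},{"dx":0,"dy":7,"dz":0,"ax":0,"ay":0,"az":0,"hand":15},{"dx":0,"dy":7,"dz":0,"ax":0,"ay":0,"az":0,"hand":15}]' 40 >/dev/null
python3 tr.py -30 0 0
python3 - <<'E'
from h import *
i=[]
for n,a in (("top",(290,120,420,270)),("side",(225,110,325,210))):
    im=cams.read_camera(n)["color"][a[1]:a[3],a[0]:a[2],::-1];i.append(cv2.resize(im,(400,400),interpolation=cv2.INTER_CUBIC))
cv2.imwrite("pics/s.png",np.hstack(i))
E
```

```text
t 11.4 shift [ 0.2 51.6  0.8] turn [-0.01  0.03 -0.01] force [ 0.5 -0.1 -2. ] open 21.7 pos [ 0.5801 -0.2055  0.1715] q [-0.49  0.74  1.27 -0.07  1.47 -0.18]
edge in tray [-81.6  -0.2   0.8] force in tray [ 1.1  0.1 -1.7]
```

View pics/s.png

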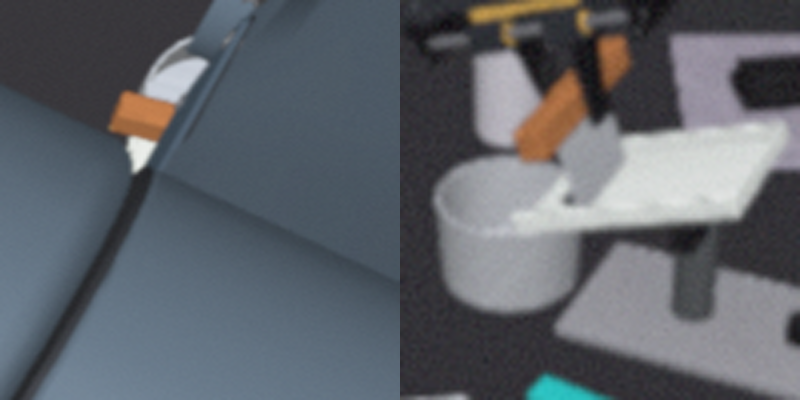

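The floor uphill of the blade is clear and a coupon is visible just ahead of it (side crop 568,198). I'll push on past the lip.

```bash
python3 -m pendant '[{"dx":0,"dy":6,"dz":0,"ax":0,"ay":0,"az":0,"hand":15},{"dx":0,"dy":6,"dz":0,"ax":0,"ay":0,"az":0,"hand":15},{"dx":0,"dy":6,"dz":0,"ax":0,"ay":0,"az":0,"hand":15},{"dx":0,"dy":6,"dz":0,"ax":0,"ay":0,"az":0,"hand":15},{"dx":0,"dy":6,"dz":0,"ax":0,"ay":0,"az":0,"hand":15}]' 40 >/dev/null
python3 -m pendant '[{"dx":0,"dy":6,"dz":0,"ax":0,"ay":0,"az":0,"hand":15},{"dx":0,"dy":6,"dz":0,"ax":0,"ay":0,"az":0,"hand":15},{"dx":0,"dy":6,"dz":0,"ax":0,"ay":0,"az":0,"hand":15},{"dx":0,"dy":6,"dz":0,"ax":0,"ay":0,"az":0,"hand":15},{"dx":0,"dy":4,"dz":0,"ax":0,"ay":0,"az":0,"hand":15}]' 40 >/dev/null
python3 tr.py -24 0 0
python3 -m pendant '[{"dx":0,"dy":0,"dz":0,"ax":0,"ay":0,"az":0,"hand":15},{"dx":0,"dy":0,"dz":-5,"ax":0,"ay":0,"az":0,"hand":15},{"dx":0,"dy":0,"dz":-25,"ax":0,"ay":0,"az":0,"hand":15},{"dx":0,"dy":0,"dz":-45,"ax":0,"ay":0,"az":0,"hand":15},{"dx":0,"dy":0,"dz":-45,"ax":0,"ay":0,"az":0,"hand":15}]' 40 >/dev/null
python3 -c "
from go import *
err([.6399,.2051,.245],8)"
```

```text
t 12.5 shift [ 0.2 -0.5  0.6] turn [ 0.01  0.03 -0.01] force [-0.2  0.3 -3.1] open 21.6 pos [ 0.6324 -0.221   0.1516] q [-0.48  0.84  1.12 -0.06  1.53 -0.17]
edge in tray [-23.5  -0.3   0.6] force in tray [ 0.8  0.3 -3. ]
t 13.0 shift [ 410.5 -137.5   72.4] turn [-19.82  -4.3  -24.26] force [ 1.2 -0.6 -2.2] open 21.8 pos [ 0.6709 -0.2323  0.2658] q [-0.47  0.8   0.88 -0.06  1.81 -0.18]
```

```bash
python3 -m pendant '[{"dx":0,"dy":0,"dz":0,"ax":-5,"ay":0,"az":0,"hand":15},{"dx":0,"dy":0,"dz":0,"ax":-5,"ay":0,"az":0,"hand":15},{"dx":0,"dy":0,"dz":0,"ax":-5,"ay":0,"az":0,"hand":15},{"dx":0,"dy":0,"dz":0,"ax":-5,"ay":0,"az":0,"hand":15},{"dx":0,"dy":0,"dz":0,"ax":0,"ay":0,"az":-6.1,"hand":15}]' 40 >/dev/null
python3 -m pendant '[{"dx":0,"dy":0,"dz":0,"ax":0,"ay":0,"az":-6.1,"hand":15},{"dx":0,"dy":0,"dz":0,"ax":0,"ay":0,"az":-6.1,"hand":15},{"dx":0,"dy":0,"dz":0,"ax":0,"ay":0,"az":-6.2,"hand":15},{"dx":0,"dy":0,"dz":0,"ax":0,"ay":0,"az":0,"hand":15},{"dx":0,"dy":0,"dz":0,"ax":0,"ay":0,"az":0,"hand":15}]' 40 >/dev/null
python3 -c "
from go import *
err([.6399,.2051,.250],8)"
```

```text
t 14.0 shift [437.6  29.1  14.8] turn [-0.03  0.02 -0.13] force [ 1.1  0.3 -1.6] open 21.5 pos [ 0.671  -0.2323  0.265 ] q [-0.49  0.63  1.18 -0.    1.33 -0.63]
```

```bash
python3 -m pendant '[{"dx":40,"dy":2.9,"dz":0,"ax":0,"ay":0,"az":0,"hand":15},{"dx":40,"dy":2.9,"dz":0,"ax":0,"ay":0,"az":0,"hand":15},{"dx":40,"dy":2.9,"dz":0,"ax":0,"ay":0,"az":0,"hand":15},{"dx":40,"dy":2.9,"dz":0,"ax":0,"ay":0,"az":0,"hand":15},{"dx":40,"dy":2.9,"dz":0,"ax":0,"ay":0,"az":0,"hand":15}]' 40 >/dev/null
python3 -m pendant '[{"dx":40,"dy":2.9,"dz":0,"ax":0,"ay":0,"az":0,"hand":15},{"dx":40,"dy":2.9,"dz":0,"ax":0,"ay":0,"az":0,"hand":15},{"dx":40,"dy":2.9,"dz":0,"ax":0,"ay":0,"az":0,"hand":15},{"dx":40,"dy":2.9,"dz":0,"ax":0,"ay":0,"az":0,"hand":15},{"dx":40,"dy":2.9,"dz":0,"ax":0,"ay":0,"az":0,"hand":15}]' 40 >/dev/null
python3 -m pendant '[{"dx":37.6,"dy":0,"dz":0,"ax":0,"ay":0,"az":0,"hand":15},{"dx":0,"dy":0,"dz":0,"ax":0,"ay":0,"az":0,"hand":15},{"dx":0,"dy":0,"dz":0,"ax":0,"ay":0,"az":0,"hand":15}]' 40 >/dev/null
python3 - <<'E'
from h import *
from go import *
err([.6399,.2051,.0896],8)
i=[]
for n,a in (("top",(300,120,410,270)),("side",(130,130,330,330))):
    im=cams.read_camera(n)["color"][a[1]:a[3],a[0]:a[2],::-1];i.append(cv2.resize(im,(400,480),interpolation=cv2.INTER_CUBIC))
cv2.imwrite("pics/u.png",np.hstack(i))
E
```

```text
t 15.3 shift [ -0.6   1.2 174.9] turn [-0.03  0.08  0.06] force [ 0.3 -0.3 -2.1] open 21.8 pos [0.6387 0.2058 0.2645] q [ 0.15  0.58  1.29 -0.    1.28  0.01]
```

View pics/u.png

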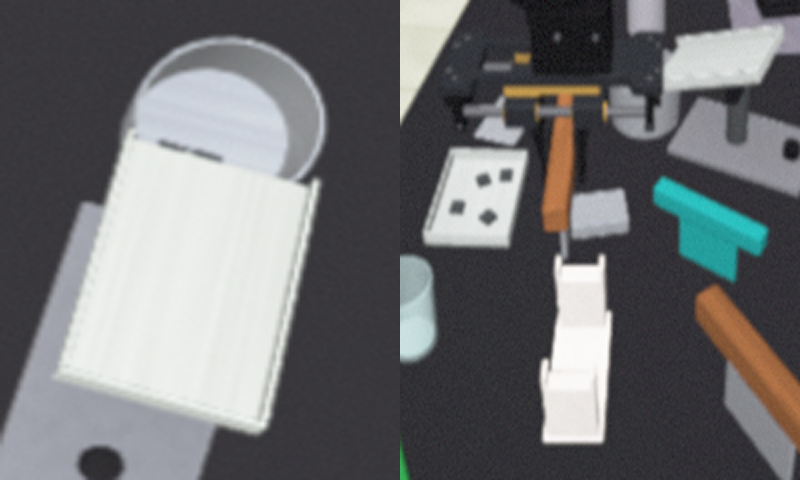

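The tray is empty and both coupons show in the cup just below the lip (top crop 172,147 and 207,155). Now I lower the scraper into its rest.

```bash
python3 -m pendant '[{"dx":-0.6,"dy":1.2,"dz":30,"ax":0,"ay":0,"az":0,"hand":15},{"dx":0,"dy":0,"dz":40,"ax":0,"ay":0,"az":0,"hand":15},{"dx":0,"dy":0,"dz":40,"ax":0,"ay":0,"az":0,"hand":15},{"dx":0,"dy":0,"dz":20,"ax":0,"ay":0,"az":0,"hand":15},{"dx":0,"dy":0,"dz":10,"ax":0,"ay":0,"az":0,"hand":15}]' 40 >/dev/null
python3 -c "
from go import *
err([.6399,.2051,.0896],8)"
python3 -m pendant '[{"dx":0,"dy":0,"dz":10,"ax":0,"ay":0,"az":0,"hand":15},{"dx":0,"dy":0,"dz":8,"ax":0,"ay":0,"az":0,"hand":15},{"dx":0,"dy":0,"dz":7,"ax":0,"ay":0,"az":0,"hand":15},{"dx":0,"dy":0,"dz":5,"ax":0,"ay":0,"az":0,"hand":15},{"dx":0,"dy":0,"dz":2,"ax":0,"ay":0,"az":0,"hand":15}]' 40 >/dev/null
python3 -m pendant '[{"dx":0,"dy":0,"dz":2,"ax":0,"ay":0,"az":0,"hand":15},{"dx":0,"dy":0,"dz":0,"ax":0,"ay":0,"az":0,"hand":15}]' 40
python3 -c "
from go import *
err([.6399,.2051,.0896],8)"
```

```text
t 15.9 shift [ 2.8  1.2 32. ] turn [-0.3   0.05 -0.17] force [-0.2  0.5 -1.6] open 21.3 pos [0.6393 0.2023 0.1216] q [ 0.14  0.74  1.41 -0.    1.    0.  ]
time_s: 16.6
position: [0.6404, 0.2045, 0.0905]
orientation: [0.0, 0.656, 0.755, -0.0]
force: [0.2, 0.2, -1.6]
opening: 0.0216
t 16.6 shift [ 0.6 -0.4  0.9] turn [-0.    0.03  0.01] force [ 0.2  0.2 -1.6] open 21.6 pos [0.6404 0.2045 0.0905] q [ 0.14  0.78  1.42 -0.    0.94  0.  ]
```

```bash
python3 -m pendant '[{"dx":0.6,"dy":-0.4,"dz":0.6,"ax":0,"ay":0,"az":0,"hand":15},{"dx":0,"dy":0,"dz":0.4,"ax":0,"ay":0,"az":0,"hand":15},{"dx":0,"dy":0,"dz":0,"ax":0,"ay":0,"az":0,"hand":15}]' 40|grep -E "force|pos"
python3 -m pendant '[{"dx":0,"dy":0,"dz":0.4,"ax":0,"ay":0,"az":0,"hand":15},{"dx":0,"dy":0,"dz":0,"ax":0,"ay":0,"az":0,"hand":15},{"dx":0,"dy":0,"dz":0,"ax":0,"ay":0,"az":0,"hand":15}]' 40|grep -E "force|pos"
```

```text
position: [0.6399, 0.205, 0.0895]
force: [-0.8, -0.5, -1.8]
position: [0.6399, 0.205, 0.0895]
force: [-1.7, 0.5, 1.9]
```

Seated (the load came off the gripper). Opening and backing off straight up.

```bash
python3 -m pendant '[{"dx":0,"dy":0,"dz":0,"ax":0,"ay":0,"az":0,"hand":87},{"dx":0,"dy":0,"dz":0,"ax":0,"ay":0,"az":0,"hand":87},{"dx":0,"dy":0,"dz":0,"ax":0,"ay":0,"az":0,"hand":87},{"dx":0,"dy":0,"dz":0,"ax":0,"ay":0,"az":0,"hand":87},{"dx":0,"dy":0,"dz":0,"ax":0,"ay":0,"az":0,"hand":87}]'|grep open
python3 -m pendant '[{"dx":0,"dy":0,"dz":0,"ax":0,"ay":0,"az":0,"hand":87},{"dx":0,"dy":0,"dz":0,"ax":0,"ay":0,"az":0,"hand":87},{"dx":0,"dy":0,"dz":0,"ax":0,"ay":0,"az":0,"hand":87},{"dx":0,"dy":0,"dz":0,"ax":0,"ay":0,"az":0,"hand":87},{"dx":0,"dy":0,"dz":-10,"ax":0,"ay":0,"az":0,"hand":87}]'|grep open
python3 -m pendant '[{"dx":0,"dy":0,"dz":-25,"ax":0,"ay":0,"az":0,"hand":87},{"dx":0,"dy":0,"dz":-40,"ax":0,"ay":0,"az":0,"hand":87},{"dx":0,"dy":0,"dz":-40,"ax":0,"ay":0,"az":0,"hand":87},{"dx":0,"dy":0,"dz":-40,"ax":0,"ay":0,"az":0,"hand":87},{"dx":0,"dy":0,"dz":-40,"ax":0,"ay":0,"az":0,"hand":87}]'
python3 -m pendant '[{"dx":40,"dy":0,"dz":0,"ax":0,"ay":0,"az":0,"hand":87},{"dx":40,"dy":0,"dz":0,"ax":0,"ay":0,"az":0,"hand":87},{"dx":40,"dy":0,"dz":0,"ax":0,"ay":0,"az":0,"hand":87},{"dx":40,"dy":0,"dz":0,"ax":0,"ay":0,"az":0,"hand":87},{"dx":0,"dy":0,"dz":0,"ax":0,"ay":0,"az":0,"hand":87}]'
python3 - <<'E'
from h import *
i=[]
for n,a in (("top",(95,105,410,270)),("side",(150,130,330,330))):
    im=cams.read_camera(n)["color"][a[1]:a[3],a[0]:a[2],::-1];i.append(cv2.resize(im,(450,300) if n=="top" else (350,400),interpolation=cv2.INTER_CUBIC))
i[0]=cv2.copyMakeBorder(i[0],0,100,0,0,0);cv2.imwrite("pics/v.png",np.hstack(i))
E
```

```text
opening: 0.0539
opening: 0.086
time_s: 18.7
position: [0.6397, 0.205, 0.2867]
orientation: [0.0, 0.656, 0.755, 0.0]
force: [0.7, 0.4, -0.5]
opening: 0.0872
time_s: 19.2
position: [0.6158, 0.3689, 0.2847]
orientation: [-0.001, 0.654, 0.757, 0.001]
force: [-0.5, -0.6, -0.1]
opening: 0.0868
```

View pics/v.png

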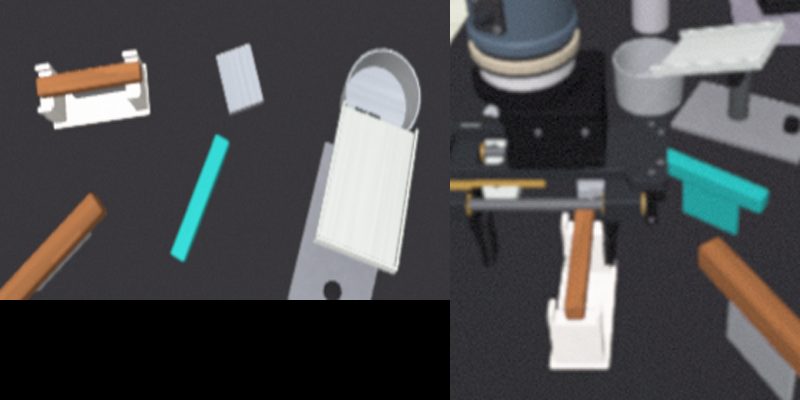

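The scraper hangs in its rest as at the start, with its bar at (90,79). The tray is empty, and the coupons' dark edges show in the cup at (365,112). The robot is clear of everything, so I'm handing in.

```bash
python3 -c "
from cell import bot
print(bot.job_done())"
```

```text
the job is handed in; nothing more can be done
None
```

The job is done and handed in at about 19 s of the 48 s allowed. I took the smaller wooden scraper from the white rest, swept both coupons down the tilted tray and past its lip in one pass, and hung the scraper back at its start position.

- **Coupons:** the last pictures show the tray empty and two dark edges inside the cup, just under the lip. The lip hides the rest of the coupons, so I only saw parts of them there.
- **Scraper:** its bar lies across both posts in both views, and it was released within about 1 mm of where it was gripped.
- **Robot:** at hand-in the gripper was open and clear of everything. The highest force I read was about 5 N, when I touched the blade to the tray floor to find its height. The gripper did not come near the coupons.
- **Disagreement:** the tray position from the cup rim and from the tray corners differed by about 3 mm. I used a value between them. The blade touched the floor within 0.5 mm of the height this predicted.

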